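# Run a moulded cover through the bridge gauge and secure it

## Task

Slide the top cover sideways off the stack onto the gauge's deck, keeping it flat (never lift it) and leaving the other covers in the stack, then push it between the guides and under the bridge, tongue first, until the tongue has come out on the other side. Draw it on from that side until its tongue meets the end stop, straight and in the middle, then swing the retaining arm fully across over the cover by its knob, and let go. Leave the other things on the bench where they are.

Things in the scene. Friction and masses are not known exactly. Their poses are not given: they have to be found in the camera images.
- gauge: Slide-through gauge, fixed to the table; place and yaw vary. Origin: on the work surface under the middle of its bridge; +y is the direction of travel, +x its far side, away from the robot. Offsets below are in this frame. The covers' stack stands on its 8 mm stack plate (y -250 to -90 mm), then comes the flat deck, top 42.5 mm above the work surface, 136 mm wide, y -90 to +200 mm.
- deck_entry (a point): Middle of the deck's entry edge, at deck height (gauge y -90 mm): a solid step that the lower covers stand against. Two guides on the deck, 8 mm high, inner faces 49 mm either side of the middle line, run from gauge y -70 to +60 mm, with a flared lead-in at y -95 to -65 mm. No guides beyond +60 mm.
- bridge (a point): Middle of the underside of the bridge, a dark steel crossbar over the deck: 154 mm wide, 40 mm deep (gauge y -20 to +20 mm), underside 20 mm and top 38 mm above the deck (screw heads 3 mm more); posts from 59 mm outwards either side.
- end_stop (a point): Foot of the end stop's face, on the middle line at deck height (gauge y +190 mm): a wall 70 mm wide, 18 mm high, facing -y.
- cover_top_mid (a point): Top one of four alike flat black covers: plate 12 mm thick, 90 wide (x), 100 long (y), with a tongue 30 wide, 40 long on its +y edge. Point: half-way up, mid-length (tongue tip y +70, tongue root +30, rear edge -70). It starts 164-167 mm before the bridge's middle, tongue along gauge +y, underside 1.5 mm above the deck; with the tongue on the end stop the point is at gauge y +120.
- cover_b_mid (a point): Centre of the cover that is second from the top in the stack, same shape and axes as the top one; to stay in the stack.
- cover_c_mid (a point): Centre of the cover that is third from the top in the stack, same shape and axes as the top one; to stay in the stack.
- cover_d_mid (a point): Centre of the cover that is at the bottom in the stack, same shape and axes as the top one; to stay in the stack.
- clamp (a joint): Angle of the retaining arm, a flat steel arm that swings level about an upright pivot on the far side of the deck's exit half. 0 = fully closed, against its inner limit, pointing to gauge -x across the cover; it grows as the arm swings out, 1.57 = along gauge +y, 2.0 = outer limit; starts at 1.45 to 1.85. It stays where it is left (friction about 0.12 N m).
- clamp_knob (a point): Centre of the upright black knob post near the arm's end, 20 mm diameter, 30 mm tall (24 to 54 mm above the deck), 90 mm from the pivot axis. The arm below it is 20 mm wide, 10 mm thick, its underside 14 mm above the deck, 2 mm clear of a cover, and ends 12 mm past the knob. Fully closed, the knob is at gauge x -5, y +90 mm.
- clamp_hinge (a point): On the retaining arm's upright pivot axis, at the arm's mid-thickness: gauge x +85, y +90 mm, 19 mm above the deck. Pivot cap top 30 mm above the deck.
- screwdriver: Bystander: screwdriver, 190 mm long, lying on the near side of the gauge.
- bezel: Bystander: open black moulded tray part, 100 x 70 x 22 mm, beyond the gauge; origin under its centre.
- spray: Bystander: white spray bottle, 52 mm diameter, 150 mm tall, standing beyond the gauge; origin under its centre.
- weight: Bystander: steel check weight with a knob, 60 mm diameter, 76 mm tall, beyond the gauge; origin under its centre.
- carton: Bystander: small cardboard box, 110 x 80 x 60 mm, to the left; origin under its centre.
- mug: Bystander: white mug, 80 mm diameter, 90 mm tall, at the left; origin under its centre.
Not all that is in view belongs to the job. What is shaped like the part that bears cover_top_mid but turquoise is not meant.

How it is judged:
By the outcome, as a careful person would: the job done as asked, in the order asked, and still so for the second after the job is handed in, with the robot touching nothing.
It also fails if it takes over 72 s, if anything falls off the work surface, if the arm or the gripper's body presses on something with over 40 N, if the wrist force passes 120 N, or if a joint passes its speed limit or range.

## Robot

A 6-joint arm with a two-finger parallel gripper is mounted at the origin on the work surface. World frame = base frame: x ahead of the robot, y to its left, z up, the work surface at z = 0. Lengths are in m, angles in rad, forces in N, time in s.
With the tool pointing down it reaches from about 0.375 to 0.9 m from the base axis. Payload 3.1 kg.
Tool frame: the origin (TCP) lies at the centre of the arm's flange, where the gripper is bolted on; the fingertips stand 182 mm ahead of it and the grasp point (between the pads) lies 164 mm ahead of it; z points along the fingers, x is the direction in which the jaws open and shut, and the axes are right-handed (so a half turn about z gives the same grasp; the last joint's range is limited). The gripper opens to 87 mm and grips with 3 to 60 N. Pads are 19 mm wide; open, the fingers measure 117 mm over their backs; the gripper's body (75 mm by 190 mm) begins 51 mm behind the grasp point.
Start: joints at [-1.349, 0.527, 1.433, -0, 1.181, -0.178], TCP at [0.243, -0.576, 0.405] pointing down, gripper open.
Joint ranges: [-3.08, 3.08], [-0.75, 2.2], [0.22, 2.44], [-1.43, 4.57], [0, 2.65], [-2.85, 2.85]. Speed limits (rad/s): [2.79, 2.79, 3.14, 3.14, 3.14, 3.14].

## Interface

Orientations are given as a unit quaternion [x, y, z, w].
In Python, from rig import status, eyes, robot gives the robot as it stands. The module is installed in compiled form; this text tells all that it offers.
- The arm moves only by the tool step_arm, never from a script. Its argument "steps" is a list of rows, each a list of 7 numbers: the closure, from -1 (fully open) to 1 (shut), so that 0 is half open, then the shift along the tool's x, y, z each as a share of 0.025 m, from -1 to 1, then the turn, a rotation vector about the tool's x, y, z each as a share of 8 degrees, from -1 to 1. In form: [[jaw, dx, dy, dz, rx, ry, rz], ...]. A call has exactly 10 rows; each row shifts and turns the commanded pose from where the row before left it, along the tool's axes as they then stand; what a row does not reach is not made up. A row lasts 1/10 s, in which the tool goes at most 50 mm and 8.59 degrees, less where a joint would pass 70% of its speed; a pose out of reach is approached as far as the arm can. A call with a number of a shift or a turn outside -1 to 1 is refused whole. A call with a gripper value outside its range is refused whole. The fingers move at their own pace and stop on an object; "squeeze" is the grip in N (left out, the last holds). Time passes only in rows, so rows that do not move let the fingers close, or fill a call up. It gives the time, the measured TCP pose, the force and the opening at its end, in the units of the state.
- status.get_obs(): the state, without advancing time (a new reading comes with each control period).
- eyes.camera(name): name is "side" or "top"; returns (picture, depth): 384x512x3 uint8, red, green, blue; 384x512 float32, m along the optical axis (not along the pixel's ray), 0 where there is no reading.
- eyes.camera_info(name): a dict with "K" (3x3 intrinsics, pixels), "R" (3x3) and "t" (3): a world point X has camera coordinates R X + t. Camera axes: x right, y down, z forward; pixel columns grow to the right and rows downward; lengths in m; the calibration is good to about 2 mm. A picture is of the moment at which its call begins. camera_info takes no time and is no camera call.
- robot.hand_in(): hands the job in, once; it reports no verdict.
The state is a dict: "time": time; "q": joint angles; "joint_velocities": joint speeds; "joint_torque": joint torques, N m; "position": TCP position; "tool_rot": TCP orientation; "ft_force": force on the tool from outside, world axes, zero at the start; "moment": the same for the moment, N m; "grip_width": finger opening in m.
Only numpy, scipy, OpenCV 4.12 (cv2) and the standard library are available. Lean on these libraries where they do the work, as an engineer would, in place of code of your own. Each camera call takes 0.05 s, during which the arm holds its last target.

## Working session

There is one attempt and no reset: what is moved stays moved. The work goes in short steps, Python scripts to look and compute and a tool call to move; the robot and the scene stay as the last step left them, time stands still between calls to the robot, and variables do not carry over. Pictures are saved under pics/ and viewed, and the job is handed in when it is done.

Besides the shell and the picture viewer there is one more tool, called after ">>>" as name([rows], argument=value, ...), one row to a line, values as JSON. step_arm: Moves the arm, as the interface text tells. Its arguments: {"type":"object","properties":{"steps":{"type":"array"},"squeeze":{"type":"number"}},"required":["steps"]}

```bash
mkdir -p pics; python3 - <<'E'
from rig import status, eyes, robot
import cv2,numpy as np
o=status.get_obs()
for k,v in o.items(): print(k,np.round(v,4))
for n in ("side","top"):
    im,d=eyes.camera(n); np.savez(f"{n}0.npz",im=im,d=d)
    cv2.imwrite(f"pics/{n}0.png",cv2.resize(im[:,:,::-1],(800,600),interpolation=cv2.INTER_CUBIC))
    c=eyes.camera_info(n); print(n,np.round(c["K"],1).tolist(),np.round(c["R"],3).tolist(),np.round(c["t"],3), "cam",np.round(-c["R"].T@c["t"],3))
E
```

```text
time 0.0
q [-1.3495  0.5284  1.4339  0.      1.1814 -0.1785]
joint_velocities [-0.0004  0.0002 -0.0007 -0.0003  0.0012 -0.0001]
joint_torque [-1.50000e-03 -4.40053e+01 -1.76590e+01  6.32000e-02  5.82000e-02
 -2.00000e-04]
position [ 0.2432 -0.5754  0.4038]
tool_rot [ 8.334e-01 -5.526e-01 -8.000e-04 -7.000e-04]
ft_force [-0.1432 -0.0913  0.4897]
moment [ 0.0364 -0.0259  0.016 ]
grip_width 0.0869
side [[371.2, 0.0, 252.4], [0.0, 371.2, 191.7], [0.0, 0.0, 1.0]] [[0.955, -0.295, 0.001], [-0.181, -0.588, -0.788], [0.234, 0.753, -0.615]] [-0.525  0.173  0.895] cam [ 0.323 -0.727  0.688]
top [[346.8, 0.0, 257.0], [0.0, 346.8, 192.5], [0.0, 0.0, 1.0]] [[0.001, -1.0, -0.007], [-0.984, -0.0, -0.178], [0.178, 0.007, -0.984]] [0.046 0.542 0.908] cam [0.372 0.039 0.991]
```

View pics/side0.png

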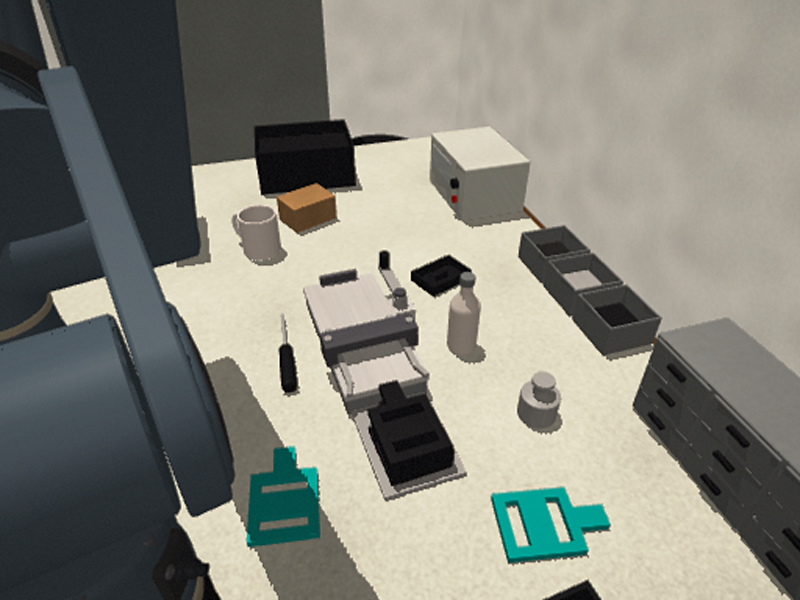

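View pics/top0.png

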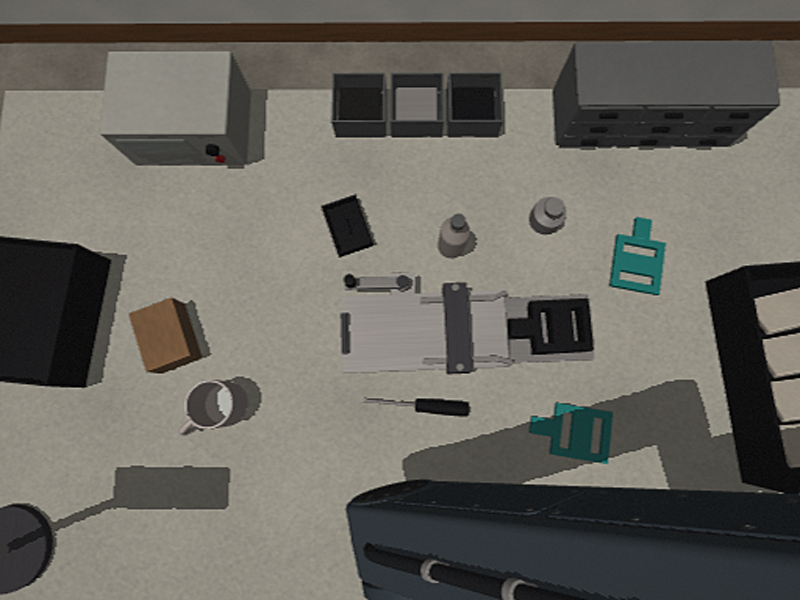

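The top view shows the gauge running along about world +y. The stack is at (560,325) with two slots in the covers, the bridge at (457,328), and the open clamp knob at (350,282). Next I'll take measurements.

```bash
cat > h.py <<'E'
import numpy as np, cv2
from rig import status, eyes
def cloud(n,d):
    c=eyes.camera_info(n);K,R,t=[np.array(c[k]) for k in("K","R","t")]
    v,u=np.mgrid[:384,:512]
    P=np.stack([(u-K[0,2])/K[0,0]*d,(v-K[1,2])/K[1,1]*d,d],-1)
    return (P-t)@R
def topix(n,X):
    c=eyes.camera_info(n);p=np.array(c["R"])@X+c["t"];p=np.array(c["K"])@p;return p[:2]/p[2]
def ray(n,u,v,z):
    c=eyes.camera_info(n);K,R,t=[np.array(c[k]) for k in("K","R","t")]
    d=R.T@np.linalg.inv(K)@np.array([u,v,1.]);o=-R.T@t
    return o+d*(z-o[2])/d[2]
def crop(im,u0,v0,u1,v1,s,fn):
    c=im[v0:v1,u0:u1,::-1]; cv2.imwrite(fn,cv2.resize(c,None,fx=s,fy=s,interpolation=cv2.INTER_CUBIC))
E
python3 - <<'E'
from h import *
z=np.load("top0.npz");im,d=z["im"],z["d"]
crop(im,205,165,395,245,4.2,"pics/tc.png")
P=cloud("top",d)
for v in range(172,244,6):
    print(v,' '.join("%3d"%(1000*P[v,u,2]) for u in range(210,392,6)))
s=np.load("side0.npz");crop(s["im"],180,150,310,325,3.4,"pics/sc.png")
E
```

```text
172  -1   1   0   0  -2  -2  -1   0   1  -3   0   0   0   0   0  -1   0   1   0   0   2   1   0   0   1  -1 990   0   0  -2   0
178   0   0  93  68  65  65  66  67  72  42   0   0  -2   0   0   0  -1  -1   0   1   0   0   2  -2  -1  -1  -1   1  -1  -2   7
184  -1   0  66  67  65  65  63  62  56  42   1  -4  43  82  79   0  -1   0   2   0   0   0   0   2   0  -2   0   0   1   0   2
190   0  -1  42  41  42  40  38  43  41  45  50  51  47  77  80  51  49  47  50   5   7   5  11   6   5   9   4   4   1  -1   0
196   3  -1  40  40  43  38  44  42  45  41  42  42  42  79  78  39  41  41  39   7   8   9  57  53  56  54  54  55  -1   0   0
202  -1  -1  42  41  41  42  42  40  40  42  40  42  41  79  79  40  40  40  40   8   3   9  54  13 990  54   9  51   0   2   0
208   0  -3  43  41  42  43  42  41  38  44  42  43  41  77  80  38  43  42  41  18  57  53  55  10  54  55  54  49   0  -2   0
214  -2   0  43  40  41  39  40  38  43  40  41  43  42  77  81  43  37  41  39   9  54  56  54   7  53  56  53  43  58   0   0
220   1   0  43  41  41  43  41  38  42  43  41  43  40  80  80  79  41  41  39  42   9  10  56  54  55  55  53  52  55   0  -1
226  -4  -2  46  38  41  41  40  40  41  43  43  40  45  79  78  78  44  41  41  39   8   9  20  16   7   8   9   9   8   1   0
232  -1  -2  42  40  41  41  38  41  40  43  53  50  50  79  78  80  38  41  40  51   0   0   1   0   0  -3   2   0   0   0  -1
238  -1   1  44  38   3   2  -3  -1   0  -1   0   0   1  75  78  66  -2   1   0   4   1   0   0   0  -2   3  -1   0   1   1   0
```

View pics/tc.png

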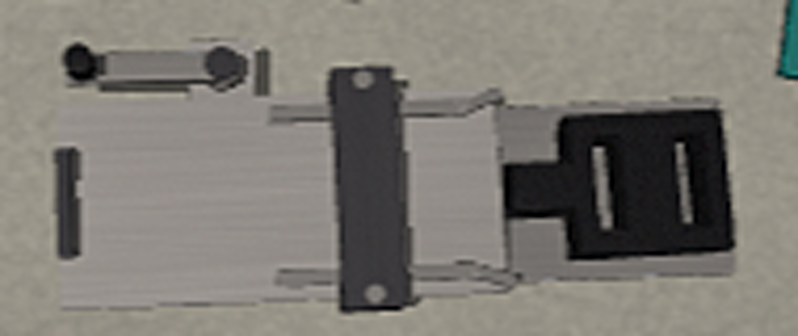

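View pics/sc.png

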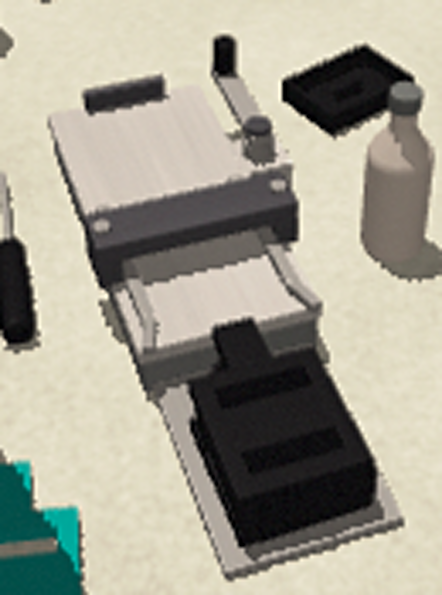

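```bash
python3 - <<'E'
from h import *
z=np.load("top0.npz");im,d=z["im"],z["d"]
P=cloud("top",d)
# pixel readings from 4.2x crop, offset (205,165)
def r(x,y,zz): return np.round(1000*ray("top",205+(x+.5)/4.2-.5,165+(y+.5)/4.2-.5,zz),1)[:2]
for n,x,y,zz in [("bridge screw far",363,79,.083),("bridge screw near",375,293,.083),
 ("bridge FL",331,69,.0805),("bridge FR",392,68,.0805),("bridge NL",341,308,.0805),("bridge NR",411,306,.0805),
 ("stop far r",78,149,.0605),("stop near r",80,257,.0605),
 ("deck near left",62,308,.0425),("deck far left",55,97,.0425),
 ("entry near",508,270,.0425),("entry far",499,108,.0425),
 ("cover rear far",721,112,.056),("cover rear near",733,247,.056),("cover front far",557,120,.056),("cover front near",569,258,.056),
 ("tongue tip far",505,165,.056),("tongue tip near",508,215,.056),("root far",562,163,.056),("root near",566,215,.056),
 ("slot1",593,147,.056),("slot1b",615,228,.056),("slot2",675,143,.056),("slot2b",693,222,.056),
 ("knob",79,62,.0965),("pivot",222,66,.0725)]:
    print(n,r(x,y,zz))
b=(P[...,2]>.072)&(P[...,2]<.09);m=np.zeros(b.shape,bool);m[175:245,278:306]=1
q=P[b&m][:,:2].astype(np.float32); print("bridge rect",cv2.minAreaRect(q*1000), len(q))
m[:]=0;m[190:230,320:385]=1
b=(P[...,2]>.049)&(P[...,2]<.062)
q=P[b&m]; print("cover pts",q.mean(0),cv2.minAreaRect((q[:,:2]*1000).astype(np.float32)))
# deck near edge
for u in range(220,282,10):
    col=P[:,u];w=[i for i in range(225,245) if .034<col[i,2]<.05];print(u,np.round(1000*col[w[-1]],1),end=';')
for n,(a,bb,c,e) in dict(spray=(275,135,315,170),weight=(335,120,370,155),bez=(200,120,245,165),mug=(110,235,170,280),drv=(230,250,305,270)).items():
    Q=P[bb:e,a:c];k=Q[...,2]>.006;print("\n",n,np.round(Q[k].min(0),3),np.round(Q[k].max(0),3))
E
```

```text
bridge screw far [560.7 -45. ]
bridge screw near [425.4 -50.2]
bridge FL [567.8 -24.9]
bridge FR [568.4 -63.8]
bridge NL [416.3 -29.2]
bridge NR [417.5 -72.6]
stop far r [519.2 137.9]
stop near r [449.4 135.3]
deck near left [417.9 148.2]
deck far left [557.  155.8]
entry near [ 442.7 -140.6]
entry far [ 549.5 -138.3]
cover rear far [ 544.4 -280. ]
cover rear near [ 456.5 -282.4]
cover front far [ 539.1 -173.2]
cover front near [ 449.4 -177.3]
tongue tip far [ 509.5 -138.4]
tongue tip near [ 477.  -139.3]
root far [ 510.8 -175.3]
root near [ 477.  -176.5]
slot1 [ 521.3 -195.8]
slot1b [ 468.6 -207.6]
slot2 [ 523.9 -249. ]
slot2b [ 472.5 -257.8]
knob [568.8 134.5]
pivot [571.5  44.7]
bridge rect ((492.677001953125, -46.39199447631836), (153.15284729003906, 40.234195709228516), 2.3055419921875) 879
cover pts [ 0.4977099  -0.22076586  0.05537413] ((495.661376953125, -201.3861541748047), (93.403076171875, 164.95590209960938), 5.672253131866455)
220 [417.7 146.2  45.6];230 [420.5 119.4  42.7];240 [420.5  92.2  43. ];250 [420.5  65.   43.8];260 [423.4  37.9  41.7];270 [423.4  10.7  41.8];280 [426.1 -16.4  42.6];
 spray [ 0.372 -0.068  0.008] [0.677 0.039 0.991]

 weight [ 0.372 -0.25   0.006] [0.737 0.039 0.991]

 bez [0.372 0.039 0.006] [0.753 0.2   0.991]

 mug [0.312 0.039 0.006] [0.428 0.461 0.991]

 drv [ 0.343 -0.07   0.01 ] [0.373 0.118 0.991]
```

>>> step_arm([
  [-0.15,0,0,0,0,0,-0.87],
  [-0.15,0,0,0,0,0,-0.87],
  [-0.15,0,0,0,0,0,-0.87],
  [-0.15,0,0,0,0,0,-0.87],
  [-0.15,0,0,0,0,0,-0.87],
  [-0.15,0,0,0,0,0,-0.87],
  [-0.15,0,0,0,0,0,-0.87],
  [-0.15,0,0,0,0,0,-0.87],
  [-0.15,0,0,0,0,0,-0.87],
  [-0.15,0,0,0,0,0,-0.87],
], squeeze=10)

```text
time: 1.1
position: [0.2432, -0.5755, 0.4042]
tool_rot: [1.0, 0.024, -0.0, -0.001]
ft_force: [0.3, 0.1, -1.1]
grip_width: 0.0501
```

>>> step_arm([
  [-0.15,1,-1,0,0,0,0],
  [-0.15,1,-1,0,0,0,0],
  [-0.15,1,-1,0,0,0,0],
  [-0.15,1,-1,0,0,0,0],
  [-0.15,1,-1,0,0,0,0],
  [-0.15,1,-1,0,0,0,0],
  [-0.15,1,-1,0,0,0,0],
  [-0.15,1,-1,0,0,0,0],
  [-0.15,1,-1,0,0,0,0],
  [-0.15,1,-1,0,0,0,0],
])

```text
time: 2.1
position: [0.4829, -0.3137, 0.4043]
tool_rot: [1.0, 0.022, -0.0, -0.0]
ft_force: [0.4, -0.0, -0.0]
grip_width: 0.0503
```

>>> step_arm([
  [-0.15,0.2,0,0.6,0,0,0],
  [-0.15,0.2,0,0.6,0,0,0],
  [-0.15,0.2,0,0.6,0,0,0],
  [-0.15,0.2,0,0.6,0,0,0],
  [-0.15,0,0,0.6,0,0,0],
  [-0.15,0,0,0.6,0,0,0],
  [-0.15,0,0,0.6,0,0,0],
  [-0.15,0,0,0.6,0,0,0],
  [-0.15,0,0,0.6,0,0,0],
  [-0.15,0,0,0,0,0,0],
])

```text
time: 3.1
position: [0.5009, -0.3144, 0.2666]
tool_rot: [1.0, 0.021, -0.002, -0.002]
ft_force: [-0.5, 0.6, -0.3]
grip_width: 0.0502
```

```bash
cat > snap.py <<'E'
import sys
from h import *
tag=sys.argv[1]
for n,b,s in (("side",(150,120,350,340),2.7),("top",(200,160,400,260),4)):
    if len(sys.argv)>2 and n not in sys.argv[2:]: continue
    im,d=eyes.camera(n);np.savez(f"{n}_{tag}.npz",im=im,d=d)
    crop(im,*b,s,f"pics/{n}_{tag}.png")
E
python3 snap.py a
```

```text
(no output)
```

View pics/side_a.png

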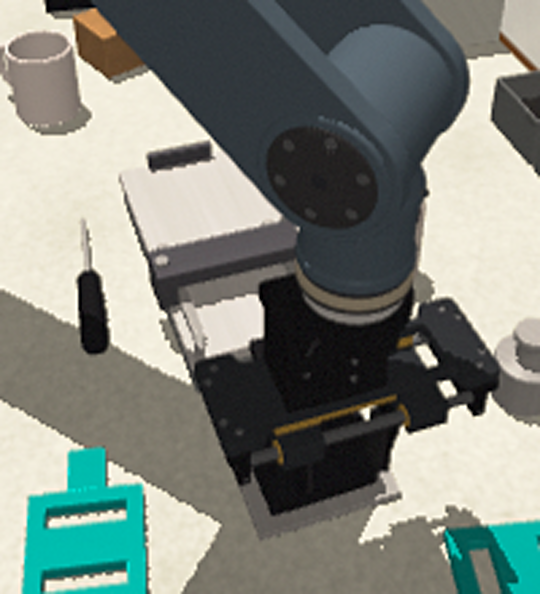

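View pics/top_a.png

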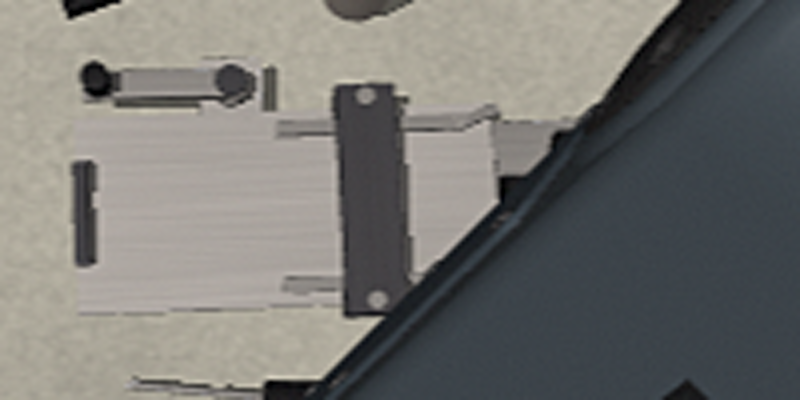

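The gripper's 190 mm side lies along gauge x, so I need to check its clearance to the spray bottle.

```bash
python3 - <<'E'
from h import *
z=np.load("top0.npz");P=cloud("top",z["d"]);im=z["im"]
g=lambda p:(lambda q:np.stack([q[:,0]*np.cos(.0419)+q[:,1]*np.sin(.0419),-q[:,0]*np.sin(.0419)+q[:,1]*np.cos(.0419)],1))(p[:,:2]-[.4928,-.048])
for n,(a,b,c,e) in dict(spray=(275,130,312,170),weight=(335,120,370,155),bez=(200,120,245,165),knob=(215,172,230,190)).items():
    Q=P[b:e,a:c].reshape(-1,3);k=(Q[:,2]>.03)&(Q[:,2]<.2)
    if n=='bez':k=(Q[:,2]>.012)&(Q[:,2]<.2)
    if n=='knob':k=(Q[:,2]>.085)&(Q[:,2]<.11)
    print(n,np.round(Q[k].min(0),3),np.round(Q[k].max(0),3),np.round(g(Q[k]).min(0),3),np.round(g(Q[k]).max(0),3))
    if n=='spray':
        k=(Q[:,2]>.13)&(Q[:,2]<.2);print(np.round(Q[k],3)[::6])
E
```

```text
spray [ 0.631 -0.067  0.031] [ 0.677 -0.019  0.153] [ 0.138 -0.027] [0.185 0.023]
[[ 0.668 -0.038  0.148]
 [ 0.665 -0.036  0.148]
 [ 0.665 -0.051  0.147]
 [ 0.662 -0.043  0.149]
 [ 0.659 -0.035  0.149]
 [ 0.659 -0.05   0.151]
 [ 0.657 -0.04   0.149]
 [ 0.657 -0.056  0.149]
 [ 0.654 -0.045  0.15 ]
 [ 0.65  -0.035  0.152]
 [ 0.651 -0.05   0.151]
 [ 0.649 -0.043  0.15 ]
 [ 0.647 -0.038  0.145]
 [ 0.648 -0.039  0.137]]
weight [ 0.679 -0.25   0.03 ] [ 0.737 -0.192  0.08 ] [ 0.178 -0.211] [ 0.237 -0.153]
bez [0.635 0.102 0.012] [0.753 0.2   0.025] [0.151 0.143] [0.268 0.237]
knob [0.562 0.128 0.086] [0.581 0.147 0.101] [0.077 0.172] [0.096 0.192]
```

>>> step_arm([
  [-0.15,0,0,0.5,0,0,0],
  [-0.15,0,0,0.5,0,0,0],
  [-0.15,0,0,0.46,0,0,0],
  [-0.15,0,0,0,0,0,0],
  [-0.15,0,-0.12,0,0,0,0],
  [-0.15,0,-0.12,0,0,0,0],
  [-0.15,0,-0.12,0,0,0,0],
  [-0.15,0,-0.12,0,0,0,0],
  [-0.15,0,0,0,0,0,0],
  [-0.15,0,0,0,0,0,0],
])

```text
time: 4.2
position: [0.5017, -0.302, 0.2335]
tool_rot: [1.0, 0.022, 0.0, 0.0]
ft_force: [0.9, -0.0, -0.1]
grip_width: 0.0502
```

```bash
python3 snap.py b side
```

```text
(no output)
```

View pics/side_b.png

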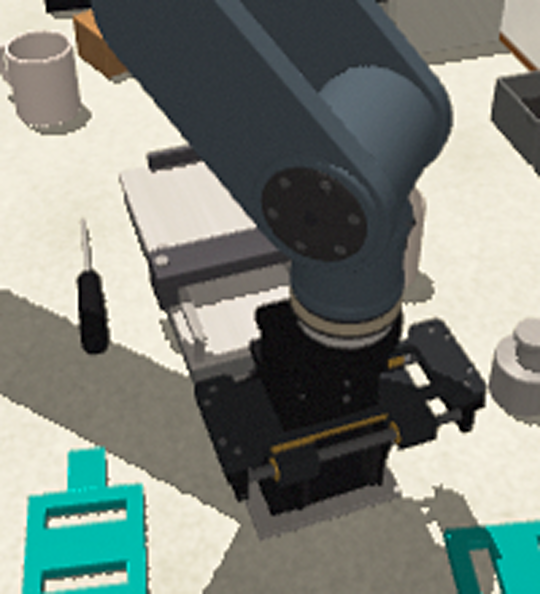

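>>> step_arm([
  [-0.15,0,0,0.18,0,0,0],
  [-0.15,0,0,0,0,0,0],
  [-0.15,0,-0.15,0,0,0,0],
  [-0.15,0,-0.15,0,0,0,0],
  [-0.15,0,-0.15,0,0,0,0],
  [-0.15,0,-0.15,0,0,0,0],
  [-0.15,0,-0.15,0,0,0,0],
  [-0.15,0,-0.15,0,0,0,0],
  [-0.15,0,-0.15,0,0,0,0],
  [-0.15,0,-0.15,0,0,0,0],
])

```text
time: 5.25
position: [0.5003, -0.2719, 0.2288]
tool_rot: [1.0, 0.022, 0.0, 0.0]
ft_force: [0.2, -0.7, -0.3]
grip_width: 0.0502
```

```bash
python3 snap.py c top; python3 -c "
from h import *
o=status.get_obs();print(o['position'],o['ft_force'],o['moment'])"
```

```text
[ 0.50019979 -0.2712679   0.22880214] [ 0.8585972  -0.43657827 -0.1103862 ] [-0.06495553 -0.18403214  0.03359201]
```

View pics/top_c.png

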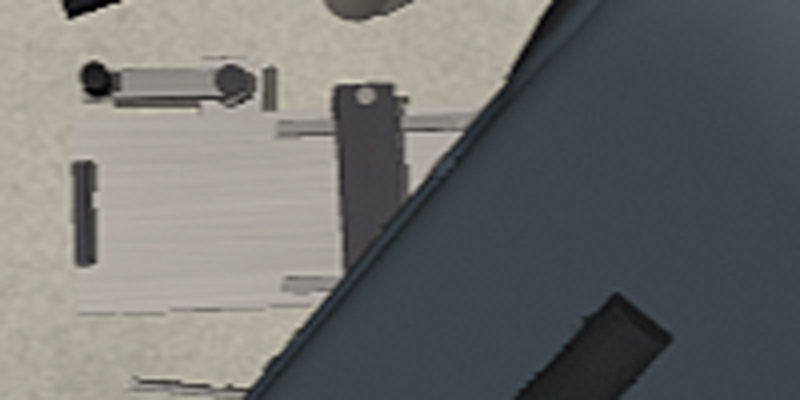

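```bash
python3 - <<'E'
from h import *
im,d=eyes.camera("side");np.savez("side_c.npz",im=im,d=d)
b=cv2.convertScaleAbs(im,alpha=1.8,beta=20)
crop(b,205,200,320,325,5,"pics/side_c.png")
E
```

```text
(no output)
```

View pics/side_c.png

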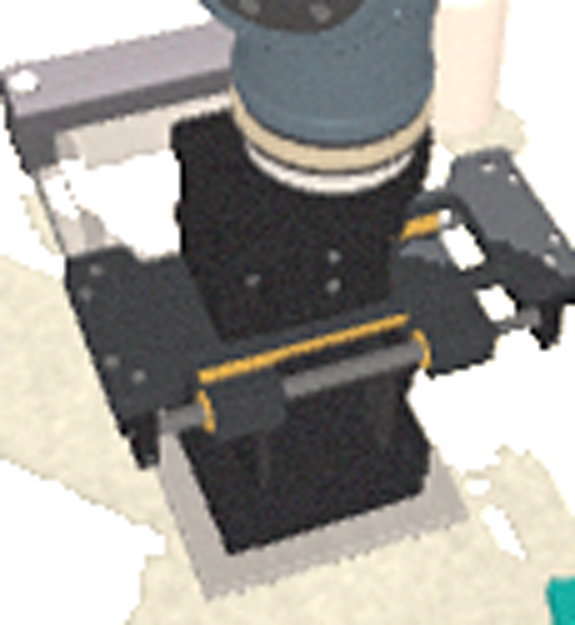

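>>> step_arm([
  [-0.15,0,-0.2,0,0,0,0],
  [-0.15,0,-0.2,0,0,0,0],
  [-0.15,0,-0.2,0,0,0,0],
  [-0.15,0,-0.2,0,0,0,0],
  [-0.15,0,-0.2,0,0,0,0],
  [-0.15,0,-0.2,0,0,0,0],
  [-0.15,0,-0.2,0,0,0,0],
  [-0.15,0,-0.2,0,0,0,0],
  [-0.15,0,-0.2,0,0,0,0],
  [-0.15,0,-0.2,0,0,0,0],
])

```text
time: 6.35
position: [0.4981, -0.2219, 0.2288]
tool_rot: [1.0, 0.022, 0.0, 0.0]
ft_force: [0.3, -1.7, 0.8]
grip_width: 0.0504
```

```bash
python3 - <<'E'
from h import *
im,d=eyes.camera("side");np.savez("side_d.npz",im=im,d=d)
b=cv2.convertScaleAbs(im,alpha=1.8,beta=20)
crop(b,190,180,320,325,4.1,"pics/side_d.png")
im,d=eyes.camera("top");crop(im,200,160,400,260,4,"pics/top_d.png")
E
```

```text
(no output)
```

View pics/side_d.png

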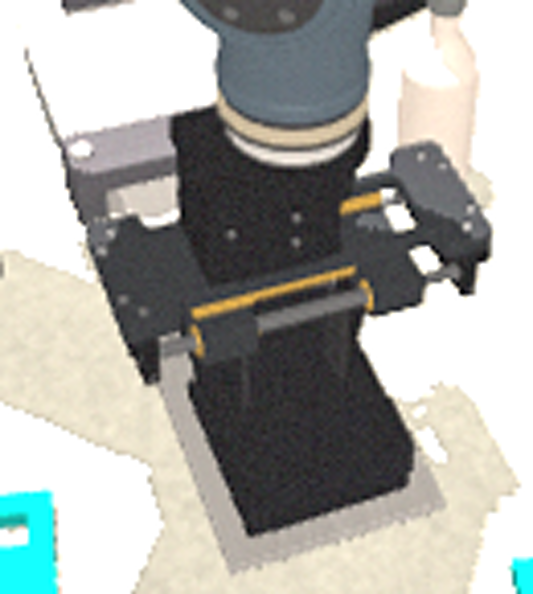

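View pics/top_d.png

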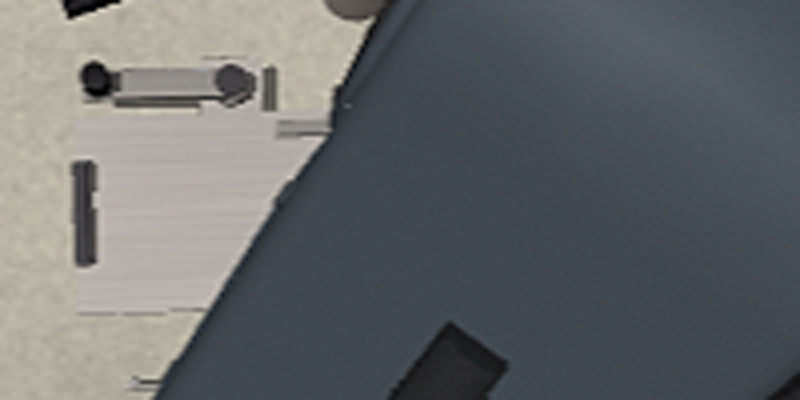

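```bash
python3 - <<'E'
from h import *
P=cloud("side",np.load("side_d.npz")["d"])
# points in stack region, bins along gauge y
R=lambda q:np.stack([(q[...,0]-.4928)*np.cos(.0419)+(q[...,1]+.048)*np.sin(.0419),-(q[...,0]-.4928)*np.sin(.0419)+(q[...,1]+.048)*np.cos(.0419)],-1)
G=R(P)
for y in range(-250,-140,10):
    k=(abs(G[...,0])<.04)&(abs(G[...,1]-y/1000)<.005)&(P[...,2]<.09)
    h=P[k][:,2]; print(y,k.sum(),np.round(np.percentile(h,[10,50,90]),3) if k.sum() else '')
E
```

```text
-250 229 [-0.     0.003  0.009]
-240 185 [0.008 0.01  0.019]
-230 479 [0.014 0.033 0.046]
-220 103 [0.044 0.045 0.046]
-210 39 [0.04  0.045 0.046]
-200 288 [0.025 0.039 0.046]
-190 142 [0.044 0.045 0.047]
-180 242 [0.045 0.053 0.084]
-170 114 [0.044 0.046 0.065]
-160 130 [0.047 0.055 0.058]
-150 62 [0.024 0.056 0.058]
```

>>> step_arm([
  [-0.15,0,-0.25,0,0,0,0],
  [-0.15,0,-0.25,0,0,0,0],
  [-0.15,0,-0.25,0,0,0,0],
  [-0.15,0,-0.25,0,0,0,0],
  [-0.15,0,-0.25,0,0,0,0],
  [-0.15,0,-0.25,0,0,0,0],
  [-0.15,0,-0.25,0,0,0,0],
  [-0.15,0,-0.25,0,0,0,0],
  [-0.15,0,0,0,0,0,0],
  [-0.15,0,0,0,0,0,0],
])

```text
time: 7.45
position: [0.4957, -0.1718, 0.2286]
tool_rot: [1.0, 0.022, -0.0, -0.0]
ft_force: [-0.7, -0.4, -0.2]
grip_width: 0.0501
```

```bash
python3 - <<'E'
from h import *
im,d=eyes.camera("side");np.savez("side_e.npz",im=im,d=d)
b=cv2.convertScaleAbs(im,alpha=1.8,beta=20)
crop(b,190,160,320,305,4.1,"pics/side_e.png")
E
```

```text
(no output)
```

View pics/side_e.png

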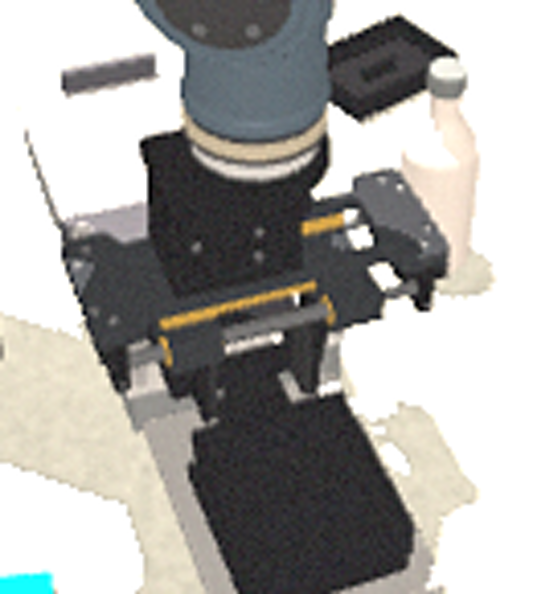

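>>> step_arm([
  [-0.15,0,-0.24,0,0,0,0],
  [-0.15,0,-0.24,0,0,0,0],
  [-0.15,0,-0.24,0,0,0,0],
  [-0.15,0,-0.24,0,0,0,0],
  [-0.15,0,-0.24,0,0,0,0],
  [-0.15,0,-0.24,0,0,0,0],
  [-0.15,0,-0.24,0,0,0,0],
  [-0.15,0,-0.24,0,0,0,0],
  [-0.15,0,-0.24,0,0,0,0],
  [-0.15,0,-0.24,0,0,0,0],
])

```text
time: 8.5
position: [0.4933, -0.1118, 0.2288]
tool_rot: [1.0, 0.022, 0.0, 0.0]
ft_force: [-0.0, -0.3, -0.5]
grip_width: 0.0499
```

```bash
python3 - <<'E'
from h import *
im,d=eyes.camera("side");np.savez("side_f.npz",im=im,d=d)
b=cv2.convertScaleAbs(im,alpha=1.5,beta=10)
crop(b,180,150,320,305,3.8,"pics/side_f.png")
im,d=eyes.camera("top");crop(im,200,160,400,260,4,"pics/top_f.png")
E
```

```text
(no output)
```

View pics/side_f.png

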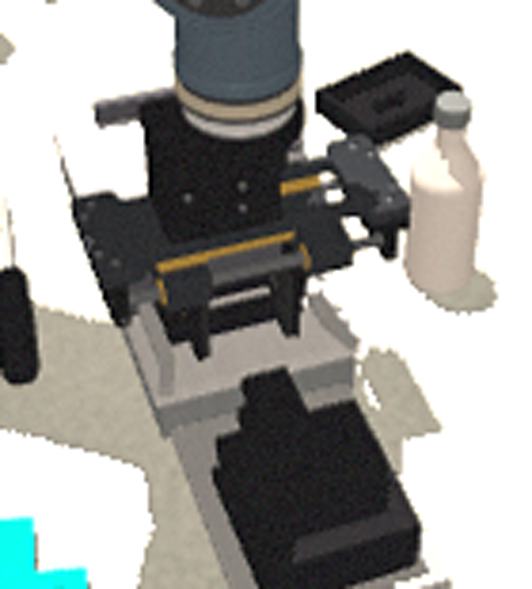

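View pics/top_f.png

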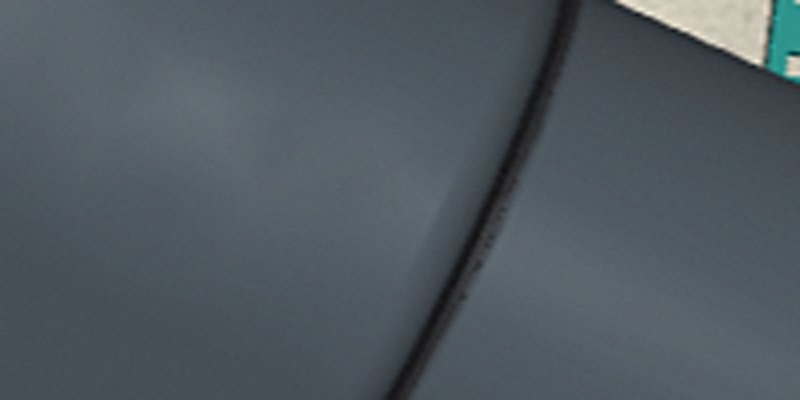

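>>> step_arm([
  [-0.15,0,-0.13,0,0,0,0],
  [-0.15,0,-0.13,0,0,0,0],
  [-0.15,0,-0.13,0,0,0,0],
  [-0.15,0,-0.13,0,0,0,0],
  [-0.15,0,-0.13,0,0,0,0],
  [-0.15,0,-0.13,0,0,0,0],
  [-0.15,0,-0.13,0,0,0,0],
  [-0.15,0,-0.13,0,0,0,0],
  [-0.15,0,0,0,0,0,0],
  [-0.15,0,0,0,0,0,0],
])

```text
time: 9.6
position: [0.492, -0.0861, 0.2287]
tool_rot: [1.0, 0.022, -0.0, -0.0]
ft_force: [0.0, -0.8, -1.2]
grip_width: 0.0498
```

```bash
python3 - <<'E'
from h import *
im,d=eyes.camera("side");np.savez("side_g.npz",im=im,d=d)
b=cv2.convertScaleAbs(im,alpha=1.5,beta=10)
crop(b,190,150,290,240,6,"pics/side_g.png")
E
```

```text
(no output)
```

View pics/side_g.png

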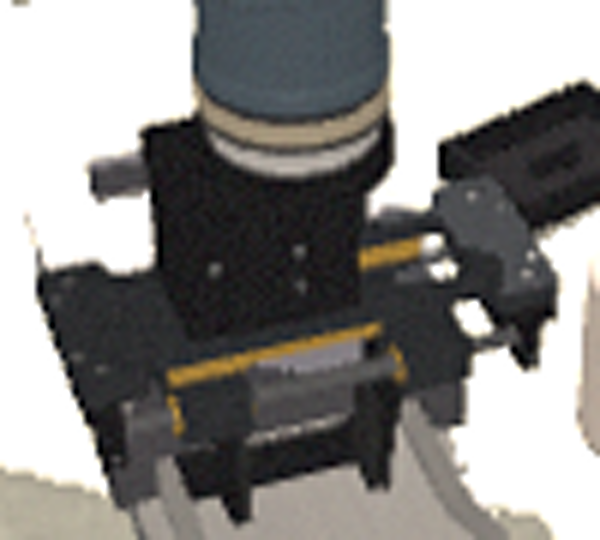

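>>> step_arm([
  [-0.15,0,0.4,0,0,0,0],
  [-0.15,0,0,-1,0,0,0],
  [-0.15,0,0,-1,0,0,0],
  [-0.15,0,0,-1,0,0,0],
  [-0.15,0,-1,0,0,0,0],
  [-0.15,0,-1,0,0,0,0],
  [-0.15,0,-1,0,0,0,0],
  [-0.15,0,-1,0,0,0,0],
  [-0.15,0,-1,0,0,0,0],
  [-0.15,0,-1,0,0,0,0],
])

```text
time: 10.65
position: [0.4861, 0.0538, 0.3038]
tool_rot: [1.0, 0.022, 0.0, 0.0]
ft_force: [-0.2, -0.2, -0.9]
grip_width: 0.05
```

>>> step_arm([
  [-0.15,0,-1,0,0,0,0],
  [-0.15,0,-1,0,0,0,0],
  [-0.15,0,-1,0,0,0,0],
  [-0.15,0,-1,0,0,0,0],
  [-0.15,0,-1,0,0,0,0],
  [-0.15,0,-1,0,0,0,0],
  [-0.15,0,-1,0,0,0,0],
  [-0.15,0,-1,0,0,0,0],
  [-0.15,0,0,0,0,0,0],
  [-0.15,0,0,0,0,0,0],
])

```text
time: 11.65
position: [0.4773, 0.2531, 0.3036]
tool_rot: [1.0, 0.022, -0.0, 0.0]
ft_force: [-0.2, 0.5, 0.6]
grip_width: 0.0505
```

```bash
python3 snap.py h
```

```text
(no output)
```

View pics/side_h.png

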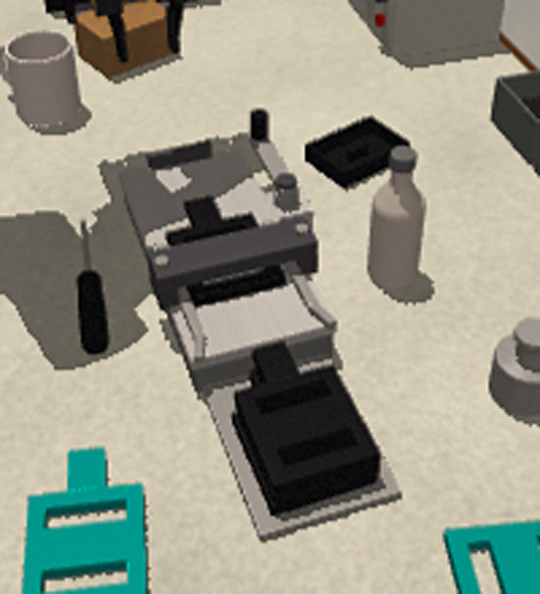

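View pics/top_h.png

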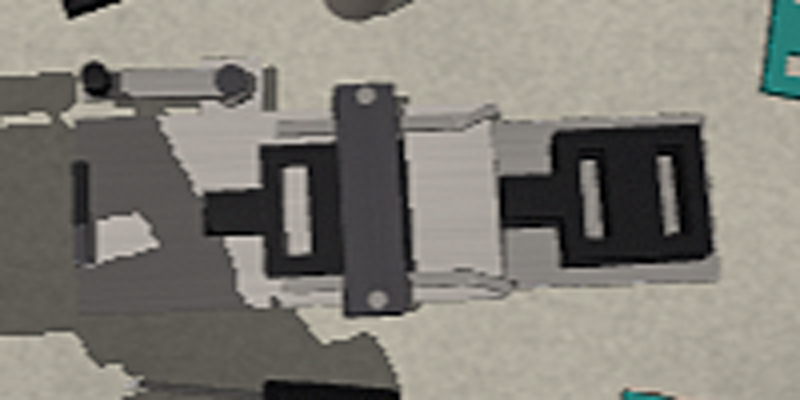

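The cover has come through straight and its tongue is out past the bridge (tip at top-crop column 203). The three lower covers are still stacked. I'll measure the tongue.

```bash
python3 - <<'E'
from h import *
def r(x,y,zz): return np.round(1000*ray("top",200+(x+.5)/4-.5,160+(y+.5)/4-.5,zz),1)[:2]
for n,x,y,zz in [("tip far",203,192,.0545),("tip near",205,235,.0545),("root far",262,188,.0545),("root near",265,233,.0545),
 ("front far",261,145,.0545),("front near",266,276,.0545),("slot c",298,211,.0545),
 ("stop far foot",95,162,.0425),("stop near foot",97,265,.0425),("screw f",366,96,.0835),("screw n",377,300,.0835),
 ("guide far in",300,137,.0505),("guide near in",305,279,.0505),("rear",411,200,.0545),("deck end",76,200,.0425),("stop top far L",73,162,.0605),("stop top near L",75,265,.0605),("knob",95,79,.0965)]: print(n,r(x,y,zz))
E
```

```text
tip far [499.4  64.1]
tip near [470.1  62.6]
root far [502.2  23.9]
root near [471.4  22. ]
front far [531.9  24.5]
front near [442.4  21.4]
slot c [ 4.864e+02 -4.000e-01]
stop far foot [522.  139.3]
stop near foot [450.7 136.6]
screw f [560.1 -45.1]
screw n [424.7 -50.1]
guide far in [538.1  -2.4]
guide near in [440.7  -5. ]
rear [494.  -77.2]
deck end [495.5 151.9]
stop top far L [519.1 152.4]
stop top near L [449.2 149.5]
knob [568.9 134.6]
```

>>> step_arm([
  [-0.15,0,0.9,0,0,0,0.05],
  [-0.15,0,0.9,0,0,0,0],
  [-0.15,0,0.9,0,0,0,0],
  [-0.15,0,0.9,0,0,0,0],
  [-0.15,0,0.9,0,0,0,0],
  [-0.15,0,0.9,0,0,0,0],
  [-0.15,0,0.9,0,0,0,0],
  [-0.15,0,0.9,0,0,0,0],
  [-0.15,0,0.9,0,0,0,0],
  [-0.15,0,0.1,0,0,0,0],
])

```text
time: 12.75
position: [0.4851, 0.0455, 0.3039]
tool_rot: [1.0, 0.016, 0.0, 0.0]
ft_force: [-0.9, 0.2, -0.1]
grip_width: 0.0503
```

>>> step_arm([
  [-0.15,0,0,0.5,0,0,0],
  [-0.15,0,0,0.5,0,0,0],
  [-0.15,0,0,0.5,0,0,0],
  [-0.15,0,0,0.4,0,0,0],
  [-0.15,0,0,0.2,0,0,0],
  [-0.15,0,0,0.2,0,0,0],
  [-0.15,0,0,0,0,0,0],
  [-0.15,0,0,0,0,0,0],
  [-0.15,0,0,0,0,0,0],
  [-0.15,0,0,0,0,0,0],
])

```text
time: 13.75
position: [0.4851, 0.0485, 0.2466]
tool_rot: [1.0, 0.018, 0.0, 0.0]
ft_force: [-0.4, -0.3, -0.1]
grip_width: 0.05
```

```bash
python3 - <<'E'
from h import *
from scipy.spatial.transform import Rotation as R
o=status.get_obs();print(o['position'],o['ft_force'],R.from_quat(o['tool_rot']).as_matrix()[:,0])
im,d=eyes.camera("side")
b=cv2.convertScaleAbs(im,alpha=1.5,beta=10)
crop(b,180,120,290,230,5,"pics/side_i.png")
E
```

```text
[0.48507987 0.04851194 0.24663745] [-0.36200118 -0.33294482 -0.10046374] [9.99321489e-01 3.68208629e-02 8.86711094e-04]
```

View pics/side_i.png

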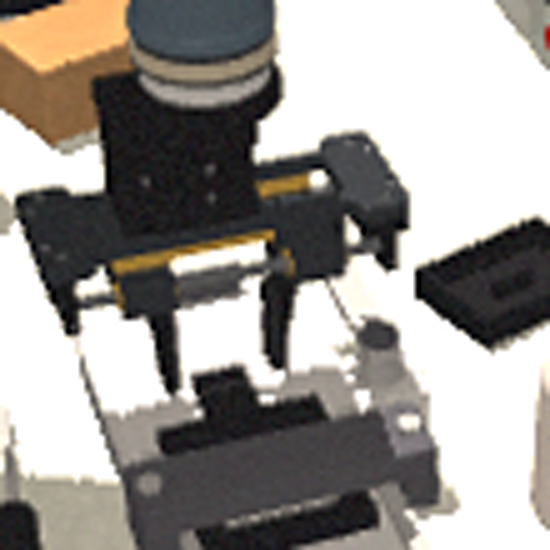

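>>> step_arm([
  [-0.15,0,0,0.25,0,0,0],
  [-0.15,0,0,0.25,0,0,0],
  [-0.15,0,0,0.26,0,0,0],
  [-0.15,0,0,0,0,0,0],
  [0.1,0,0,0,0,0,0],
  [0.2,0,0,0,0,0,0],
  [0.3,0,0,0,0,0,0],
  [0.5,0,0,0,0,0,0],
  [0.5,0,0,0,0,0,0],
  [0.5,0,0,0,0,0,0],
], squeeze=8)

```text
time: 14.8
position: [0.4851, 0.0485, 0.2274]
tool_rot: [1.0, 0.018, 0.0, 0.0]
ft_force: [-0.5, 0.1, 0.2]
grip_width: 0.0299
```

```bash
python3 - <<'E'
from h import *
o=status.get_obs();print(o['position'],o['ft_force'],o['moment'],o['grip_width'])
E
```

```text
[0.48507585 0.04848431 0.22744206] [-0.53895542  0.07890875  0.16660355] [ 0.02605651 -0.11742937 -0.00548066] 0.02989349558113364
```

>>> step_arm([
  [0.5,0.01,-0.24,0,0,0,0],
  [0.5,0.01,-0.24,0,0,0,0],
  [0.5,0.01,-0.24,0,0,0,0],
  [0.5,0.01,-0.24,0,0,0,0],
  [0.5,0.01,-0.24,0,0,0,0],
  [0.5,0.01,-0.24,0,0,0,0],
  [0.5,0.01,-0.24,0,0,0,0],
  [0.5,0.01,-0.24,0,0,0,0],
  [0.5,0,-0.24,0,0,0,0],
  [0.5,0,-0.24,0,0,0,0],
])

```text
time: 15.8
position: [0.4848, 0.1089, 0.2274]
tool_rot: [1.0, 0.019, 0.0, 0.0]
ft_force: [0.9, -4.4, 5.6]
grip_width: 0.03
```

```bash
python3 - <<'E'
from h import *
o=status.get_obs();print(o['position'],o['ft_force'],o['moment'],o['grip_width'])
im,d=eyes.camera("side");np.savez("side_j.npz",im=im,d=d)
b=cv2.convertScaleAbs(im,alpha=1.3,beta=10)
crop(b,180,120,290,230,5.4,"pics/side_j.png")
im,d=eyes.camera("top");np.savez("top_j.npz",im=im,d=d);crop(im,200,160,400,260,4,"pics/top_j.png")
E
```

```text
[0.48484331 0.10892519 0.22738706] [ 0.86127766 -4.37109485  5.59234574] [-0.77190567 -0.16398114  0.01460026] 0.030011611179518418
```

View pics/side_j.png

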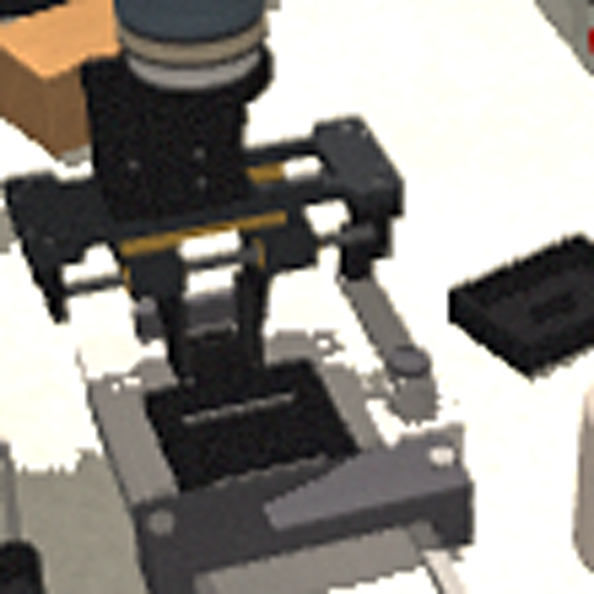

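View pics/top_j.png

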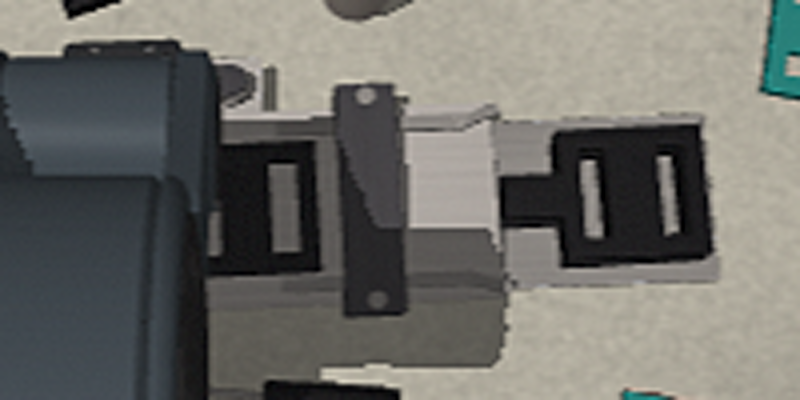

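```bash
python3 - <<'E'
from h import *
def r(x,y,zz): return np.round(1000*ray("top",200+(x+.5)/4-.5,160+(y+.5)/4-.5,zz),1)[:2]
for n,x,y,zz in [("rear far",317,142,.0545),("rear near",322,271,.0545),("slot far R",298,163,.0545),("slot near R",301,253,.0545)]: print(n,r(x,y,zz))
im=np.load("top_j.npz")["im"];b=cv2.convertScaleAbs(im,alpha=1.5,beta=15);crop(b,245,185,305,245,10,"pics/top_j2.png")
E
```

```text
rear far [533.9 -13.8]
rear near [445.8 -16.3]
slot far R [519.4  -0.7]
slot near R [457.9  -2.2]
```

View pics/top_j2.png

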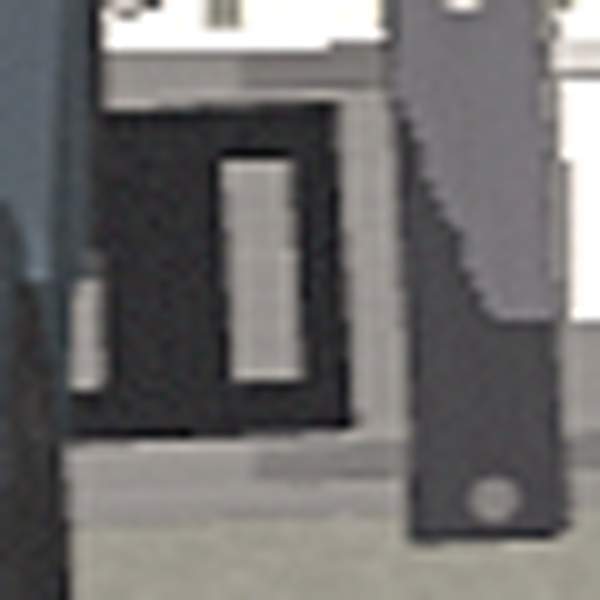

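>>> step_arm([
  [0.2,0,0,0,0,0,0],
  [0.2,0,0,-0.02,0,0,0],
  [0.5,0,0,0,0,0,0],
  [0.5,0,0,0,0,0,0],
  [0.5,0,0,0,0,0,0],
  [0.5,0.02,-0.1,0,0,0,0],
  [0.5,0.02,-0.1,0,0,0,0],
  [0.5,0.02,-0.1,0,0,0,0],
  [0.5,0.01,-0.1,0,0,0,0],
  [0.5,0,0,0,0,0,0],
])

```text
time: 16.9
position: [0.4862, 0.119, 0.2278]
tool_rot: [1.0, 0.019, 0.0, -0.0]
ft_force: [0.5, 0.3, -1.5]
grip_width: 0.03
```

```bash
python3 - <<'E'
from h import *
o=status.get_obs();print(o['position'],o['ft_force'],o['moment'],o['grip_width'])
E
```

```text
[0.48616872 0.11899412 0.22778441] [ 0.45853844  0.34006776 -1.47157202] [ 0.02579096 -0.10177526  0.02711356] 0.030009192184352364
```

>>> step_arm([
  [0.5,0,-0.04,0,0,0,0],
  [0.5,0,-0.04,0,0,0,0],
  [0.5,0,-0.04,0,0,0,0],
  [0.5,0,-0.04,0,0,0,0],
  [0.5,0,0,0,0,0,0],
  [0.5,0,0,0,0,0,0],
  [0.5,0,0,0,0,0,0],
  [0.5,0,0,0,0,0,0],
  [0.5,0,0,0,0,0,0],
  [0.5,0,0,0,0,0,0],
])

```text
time: 17.9
position: [0.486, 0.1226, 0.2278]
tool_rot: [1.0, 0.018, -0.0, -0.0]
ft_force: [0.3, -0.2, -0.5]
grip_width: 0.0298
```

```bash
python3 - <<'E'
from h import *
o=status.get_obs();print(o['position'],o['ft_force'],o['moment'],o['grip_width'])
im,d=eyes.camera("side")
b=cv2.convertScaleAbs(im,alpha=1.3,beta=10)
crop(b,180,120,290,230,5.4,"pics/side_k.png")
E
```

```text
[0.48596749 0.12257473 0.22775167] [ 0.29654909 -0.24954671 -0.51902271] [ 0.07122463 -0.09867011 -0.00220203] 0.029767568929418533
```

View pics/side_k.png

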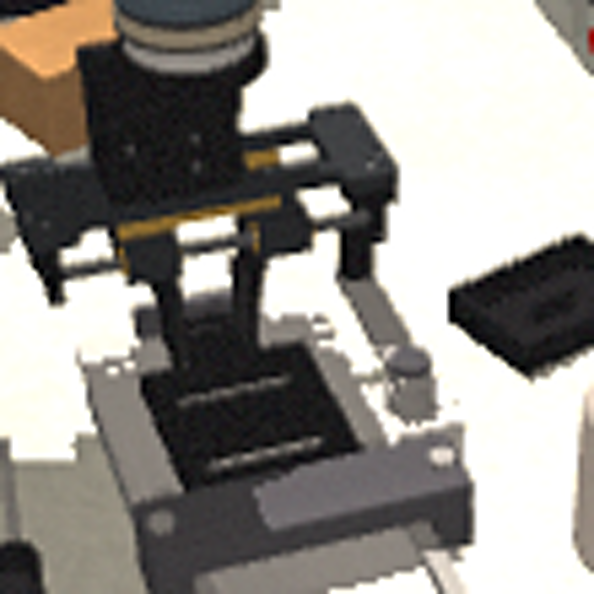

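>>> step_arm([
  [0.5,0,-0.03,0,0,0,0],
  [0.5,0,-0.03,0,0,0,0],
  [0.5,0,-0.03,0,0,0,0],
  [0.5,0,-0.03,0,0,0,0],
  [0.5,0,-0.03,0,0,0,0],
  [0.5,0,0,0,0,0,0],
  [0.5,0,0,0,0,0,0],
  [0.5,0,0,0,0,0,0],
  [0.5,0,0,0,0,0,0],
  [0.5,0,0,0,0,0,0],
])

```text
time: 18.95
position: [0.4858, 0.1259, 0.2278]
tool_rot: [1.0, 0.019, -0.0, 0.0]
ft_force: [-0.3, -5.3, 0.8]
grip_width: 0.0295
```

```bash
python3 - <<'E'
from h import *
o=status.get_obs();print(o['position'],o['ft_force'],o['moment'],o['grip_width'])
E
```

```text
[0.48580642 0.12591156 0.22775789] [-0.25473794 -5.25807565  0.83028844] [-0.93810209 -0.02258061  0.00587573] 0.029517255959124165
```

>>> step_arm([
  [0.5,0,-0.03,0,0,0,0],
  [0.5,0,0,0,0,0,0],
  [0.5,0,0,0,0,0,0],
  [0.5,0,0,0,0,0,0],
  [0.5,0,0,0,0,0,0],
  [0.5,0,0,0,0,0,0],
  [0.5,0,0,0,0,0,0],
  [0.5,0,0,0,0,0,0],
  [0.5,0,0,0,0,0,0],
  [0.5,0,0,0,0,0,0],
])

```text
time: 19.95
position: [0.4858, 0.1262, 0.2277]
tool_rot: [1.0, 0.019, -0.0, 0.001]
ft_force: [0.1, -8.4, -0.7]
grip_width: 0.0299
```

>>> step_arm([
  [0.2,0,0,0,0,0,0],
  [0,0,0,0,0,0,0],
  [-0.15,0,0,0,0,0,0],
  [-0.15,0,0,0,0,0,0],
  [-0.15,0,0,-0.8,0,0,0],
  [-0.15,0,0,-1,0,0,0],
  [-0.15,0,0,-1,0,0,0],
  [-0.15,0,-1,-0.3,0,0,0],
  [-0.15,0,-1,0,0,0,0],
  [-0.15,0,-1,0,0,0,0],
])

```text
time: 20.95
position: [0.483, 0.2029, 0.306]
tool_rot: [1.0, 0.018, 0.001, -0.0]
ft_force: [0.2, -0.6, -0.5]
grip_width: 0.0501
```

>>> step_arm([
  [-0.15,0,-1,0,0,0,0],
  [-0.15,0,-1,0,0,0,0],
  [-0.15,0,-1,0,0,0,0],
  [-0.15,0,-1,0,0,0,0],
  [-0.15,0,0,0,0,0,0],
  [-0.15,0,0,0,0,0,0],
  [-0.15,0,0,0,0,0,0],
  [-0.15,0,0,0,0,0,0],
  [-0.15,0,0,0,0,0,0],
  [-0.15,0,0,0,0,0,0],
])

```text
time: 21.95
position: [0.4796, 0.3014, 0.3053]
tool_rot: [1.0, 0.018, -0.0, 0.0]
ft_force: [0.5, -0.3, 0.7]
grip_width: 0.0502
```

```bash
python3 snap.py l; python3 - <<'E'
from h import *
im=np.load("top_l.npz")["im"];b=cv2.convertScaleAbs(im,alpha=1.5,beta=15);crop(b,210,170,310,245,8,"pics/top_l2.png")
E
```

```text
(no output)
```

View pics/top_l2.png

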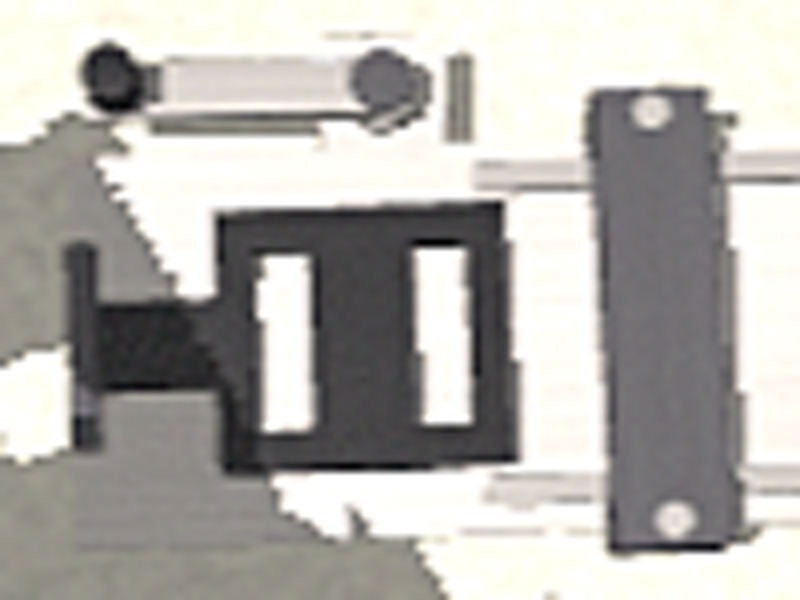

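View pics/side_l.png

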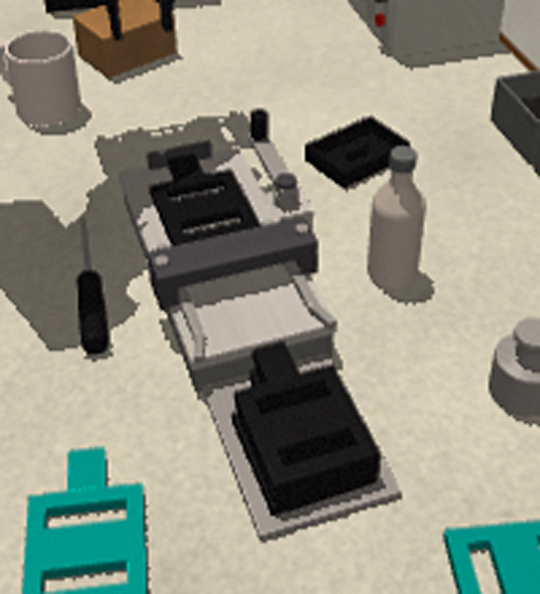

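```bash
python3 - <<'E'
from h import *
def r(x,y,zz): return np.round(1000*ray("top",210+(x+.5)/8-.5,170+(y+.5)/8-.5,zz),1)[:2]
def m(n,a,b,z):
    A,B=r(*a,z),r(*b,z); print(n,A,B,"mid",(A+B)/2,"ang",np.degrees(np.arctan2(B[1]-A[1],A[0]-B[0]))*-1)
m("tongue tip",(98,303),(100,391),.0545)
m("root",(208,303),(216,389),.0545)
m("front",(217,212),(224,471),.0545)
m("rear",(504,203),(518,461),.0545)
m("stop foot",(98,244),(102,450),.0425)
m("stop top L",(66,243),(73,449),.0605)
m("screws",(652,112),(675,519),.0835)
m("guides",(480,188),(490,477),.0505)
m("bridge R",(712,90),(742,545),.0805)
print("knob",r(112,78,.0965),"pivot",r(380,78,.0725))
E
```

```text
tongue tip [499.9 141.9] [469.8 140.7] mid [484.85 141.3 ] ang 2.2830081082910954
root [499.9 104.5] [470.5 101.4] mid [485.2  102.95] ang 6.0191503942711435
front [531.3 101.8] [442.9  98.4] mid [487.1 100.1] ang 2.2025981617658004
rear [534.5   3.5] [446.3  -0.6] mid [490.4    1.45] ang 2.6614932997574225
stop foot [522.1 143.7] [450.9 140.9] mid [486.5 142.3] ang 2.25204434540254
stop top L [519.6 152.6] [449.7 148.7] mid [484.65 150.65] ang 3.1934492732832997
screws [560.2 -45. ] [425.2 -50.3] mid [492.7  -47.65] ang 2.2482352762963513
guides [540.4  11.6] [441.2   8.7] mid [490.8   10.15] ang 1.6745005138420708
bridge R [568.4 -65.5] [417.  -72.2] mid [492.7  -68.85] ang 2.533893136336802
knob [569.  134.2] pivot [574.3  45.9]
```

The cover is against the stop. It's within 0.5 mm of the middle and straight to about 0.1°. Next is the clamp: knob at about (0.569, 0.134), hinge at about (0.574, 0.0455).

>>> step_arm([
  [-0.15,0.475,0.975,0,0,0,0],
  [-0.15,0.475,0.975,0,0,0,0],
  [-0.15,0.475,0.975,0,0,0,0],
  [-0.15,0.475,0.975,0,0,0,0],
  [-0.15,0.475,0.975,0,0,0,0],
  [-0.15,0.475,0.975,0,0,0,0],
  [-0.15,0.475,0.975,0,0,0,0],
  [-0.15,0,0,0,0,0,-0.15],
  [-0.15,0,0,0,0,0,0],
  [-0.15,0,0,0,0,0,0],
])

```text
time: 23.05
position: [0.5681, 0.1351, 0.3051]
tool_rot: [1.0, 0.029, -0.001, -0.0]
ft_force: [-0.9, 0.5, -0.4]
grip_width: 0.0502
```

```bash
python3 - <<'E'
from h import *
from scipy.spatial.transform import Rotation as R
o=status.get_obs();print(o['position'],R.from_quat(o['tool_rot']).as_matrix()[:,0])
im,d=eyes.camera("side")
b=cv2.convertScaleAbs(im,alpha=1.3,beta=10)
crop(b,200,110,310,220,5.4,"pics/side_m.png")
E
```

```text
[0.56805325 0.13512257 0.30510221] [ 0.99831547  0.05800732 -0.00117105]
```

View pics/side_m.png

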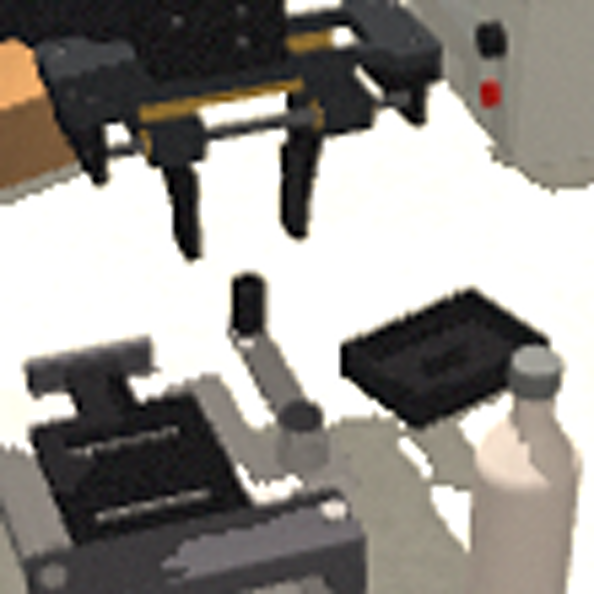

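>>> step_arm([
  [-0.15,0,0,0.5,0,0,0],
  [-0.15,0,0,0.5,0,0,0],
  [-0.15,0,0,0.5,0,0,0],
  [-0.15,0,0,0.4,0,0,0],
  [-0.15,0,0,0.2,0,0,0],
  [0.2,0,0,0,0,0,0],
  [0.4,0,0,0,0,0,0],
  [0.5,0,0,0,0,0,0],
  [0.7,0,0,0,0,0,0],
  [0.7,0,0,0,0,0,0],
], squeeze=8)

```text
time: 24.1
position: [0.5692, 0.1346, 0.2534]
tool_rot: [1.0, 0.029, 0.001, -0.0]
ft_force: [0.9, 0.6, -0.9]
grip_width: 0.0196
```

```bash
python3 - <<'E'
from h import *
o=status.get_obs();print(o['position'],o['ft_force'],o['moment'],o['grip_width'])
E
```

```text
[0.56921907 0.1346116  0.25335971] [ 0.92423165  0.57320297 -0.86983163] [ 0.2045469  -0.31089288  0.01216386] 0.019582353368836233
```

>>> step_arm([
  [0.7,-0.314,0.014,0,0,0,-0.625],
  [0.7,-0.314,0.014,0,0,0,-0.625],
  [0.7,-0.314,0.014,0,0,0,-0.625],
  [0.7,-0.314,0.014,0,0,0,-0.625],
  [0.7,-0.314,0.014,0,0,0,-0.625],
  [0.7,-0.314,0.014,0,0,0,-0.625],
  [0.7,-0.314,0.014,0,0,0,-0.625],
  [0.7,-0.314,0.014,0,0,0,-0.625],
  [0.7,0,0,0,0,0,0],
  [0.7,0,0,0,0,0,0],
])

```text
time: 25.1
position: [0.5124, 0.11, 0.2532]
tool_rot: [0.93, 0.368, 0.0, 0.0]
ft_force: [-0.4, 0.1, 2.9]
grip_width: 0.0199
```

```bash
cat > st.py <<'E'
from h import *
from scipy.spatial.transform import Rotation as R
o=status.get_obs();p=o['position'];print(p,o['ft_force'],o['moment'],o['grip_width'])
v=p[:2]-np.array([.5742,.0455]);x=R.from_quat(o['tool_rot']).as_matrix()[:,0]
print("r",np.hypot(*v),"armdir",np.degrees(np.arctan2(v[1],v[0])),"yaw",np.degrees(np.arctan2(x[1],x[0])))
E
python3 st.py
```

```text
[0.51243372 0.11000816 0.25324644] [-0.43790764  0.09220101  2.87914897] [-0.00442528 -0.09069802  0.10991849] 0.019899283588428133
r 0.08931056201988963 armdir 133.75609597148681 yaw 43.20852958448689
```

>>> step_arm([
  [0.7,-0.314,0.014,0,0,0,-0.625],
  [0.7,-0.314,0.014,0,0,0,-0.625],
  [0.7,-0.314,0.014,0,0,0,-0.625],
  [0.7,-0.314,0.014,0,0,0,-0.625],
  [0.7,-0.314,0.014,0,0,0,-0.625],
  [0.7,-0.314,0.014,0,0,0,-0.625],
  [0.7,-0.314,0.014,0,0,0,-0.625],
  [0.7,-0.314,0.014,0,0,0,-0.625],
  [0.7,-0.2,0.008,0,0,0,-0.4],
  [0.7,0,0,0,0,0,0],
])

```text
time: 26.1
position: [0.4852, 0.0496, 0.2533]
tool_rot: [0.729, 0.685, 0.001, 0.001]
ft_force: [1.3, -0.7, 2.5]
grip_width: 0.0194
```

```bash
python3 st.py
```

```text
[0.48524077 0.04964497 0.25325499] [ 1.31206813 -0.73475607  2.49260434] [ 0.11240963 -0.47737569  0.1074572 ] 0.019411789638858576
r 0.0890557443194817 armdir 177.33228604119944 yaw 86.4033988099598
```

>>> step_arm([
  [0.7,-0.04,0,0,0,0,-0.08],
  [0.7,-0.04,0,0,0,0,-0.08],
  [0.7,-0.04,0,0,0,0,-0.08],
  [0.7,-0.04,0,0,0,0,-0.08],
  [0.7,-0.04,0,0,0,0,-0.08],
  [0.7,-0.04,0,0,0,0,-0.08],
  [0.7,-0.04,0,0,0,0,-0.08],
  [0.7,0,0,0,0,0,0],
  [0.7,0,0,0,0,0,0],
  [0.7,0,0,0,0,0,0],
])

```text
time: 27.1
position: [0.4851, 0.043, 0.2532]
tool_rot: [0.701, 0.713, 0.001, 0.001]
ft_force: [5.0, 2.2, 4.6]
grip_width: 0.0195
```

```bash
python3 st.py
```

```text
[0.48505657 0.04301703 0.25320705] [4.96308658 2.243469   4.63430063] [ 0.54532965 -1.03734377  0.08821567] 0.019470673574318947
r 0.08917800034376651 armdir -178.4045163897394 yaw 90.97646260172374
```

>>> step_arm([
  [0.7,-0.03,0,0,0,0,0],
  [0.7,-0.03,0,0,0,0,0],
  [0.7,0,0,0,0,0,0],
  [0.7,0,0,0,0,0,0],
  [0.7,0,0,0,0,0,0],
  [0.7,0,0,0,0,0,0],
  [0.7,0,0,0,0,0,0],
  [0.7,0,0,0,0,0,0],
  [0.7,0,0,0,0,0,0],
  [0.7,0,0,0,0,0,0],
])

```text
time: 28.1
position: [0.485, 0.0425, 0.2532]
tool_rot: [0.702, 0.713, 0.002, 0.001]
ft_force: [6.4, 8.2, 4.8]
grip_width: 0.0196
```

```bash
python3 st.py
```

```text
[0.48497102 0.04247749 0.25316568] [6.4422193  8.1778679  4.75942633] [ 1.48637634 -1.14644908 -0.03772317] 0.019601316248143003
r 0.08928015708970086 armdir -178.05992778216248 yaw 90.87914711483558
```

>>> step_arm([
  [0.4,0,0,0,0,0,0],
  [0.2,0,0,0,0,0,0],
  [0,0,0,0,0,0,0],
  [0,0,0,0,0,0,0],
  [0,0,0,-0.6,0,0,0],
  [0,0,0,-1,0,0,0],
  [0,0,0,-1,0,0,0],
  [0,0,0,-1,0,0,0],
  [0,1,0,0,0,0,0],
  [0,1,0,0,0,0,0],
])

```text
time: 29.1
position: [0.483, 0.0914, 0.3435]
tool_rot: [0.702, 0.712, 0.0, 0.0]
ft_force: [0.8, -0.6, -0.3]
grip_width: 0.0434
```

>>> step_arm([
  [0,1,0,0,0,0,0],
  [0,1,0,0,0,0,0],
  [0,1,0,0,0,0,0],
  [0,1,0,0,0,0,0],
  [0,1,0,0,0,0,0],
  [0,1,0,0,0,0,0],
  [0,1,0,0,0,0,0],
  [0,1,0,0,0,0,0],
  [0,0,0,0,0,0,0],
  [0,0,0,0,0,0,0],
])

```text
time: 30.1
position: [0.4791, 0.2914, 0.3422]
tool_rot: [0.701, 0.714, -0.001, -0.0]
ft_force: [0.3, -0.1, -0.6]
grip_width: 0.0436
```

```bash
python3 snap.py z; python3 - <<'E'
from h import *
im=np.load("top_z.npz")["im"];b=cv2.convertScaleAbs(im,alpha=1.5,beta=15);crop(b,210,170,310,245,8,"pics/top_z2.png")
E
```

```text
(no output)
```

View pics/top_z2.png

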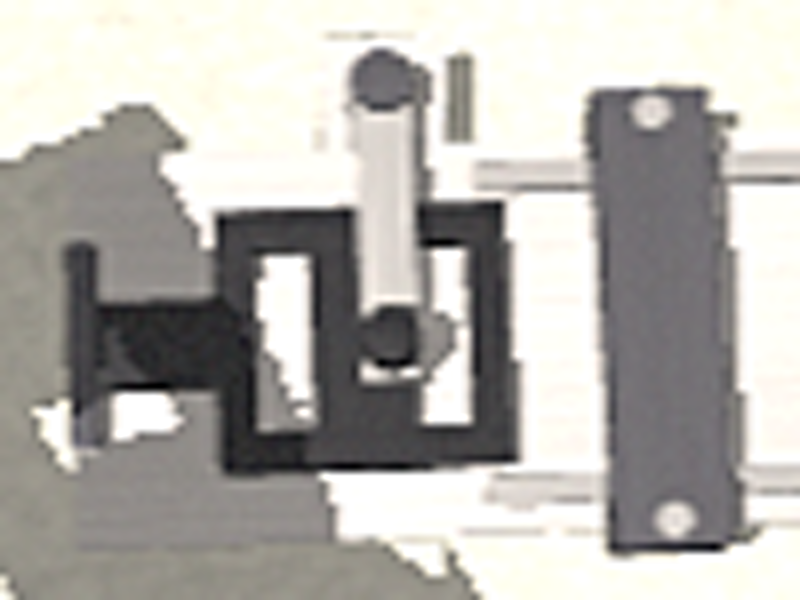

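View pics/side_z.png

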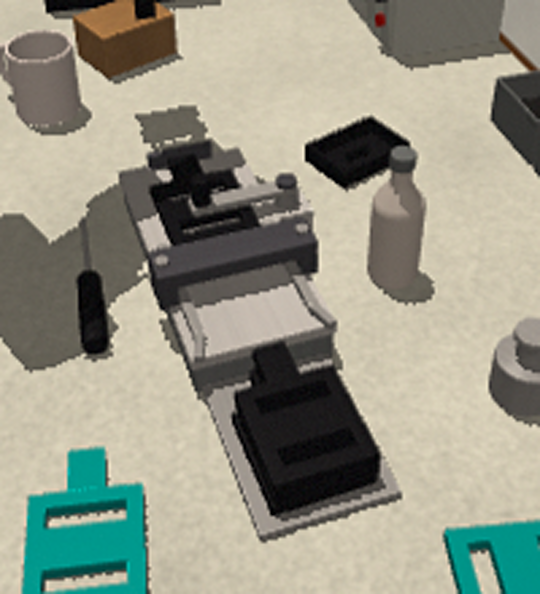

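```bash
python3 - <<'E'
from h import *
def r(x,y,zz): return 1000*ray("top",210+(x+.5)/8-.5,170+(y+.5)/8-.5,zz)[:2]
k=r(390,337,.0965);p=r(380,78,.0725);o=np.array([492.6,-48]);c,s=np.cos(.0385),np.sin(.0385)
for q in(k,p): d=q-o;print(q,c*d[0]+s*d[1],-s*d[0]+c*d[1])
E
```

```text
[483.05177295  42.34327023] -6.063794792848517 90.64383877880911
[574.30404278  45.86994723] 85.25659757801635 90.65555785039123
```

```bash
python3 -c "
from rig import robot,status
print(status.get_obs()['time']);print(robot.hand_in())"
```

```text
30.2
the job is handed in; nothing more can be done
None
```

The job is done and handed in at 30.2 s. The interface gives no verdict, so what follows rests on my own checks.

**What I did:** I pushed the top cover off the stack by its rear edge and under the bridge until its tongue came out. I then gripped the tongue from the far side, drew the cover onto the end stop, and swung the retaining arm closed by its knob before letting go.

**Last checks:**
- **End stop:** pushing the last 0.6 mm raised the force from 5 to 8 N with only about 0.3 mm of movement, so the tongue is on the stop.
- **Position:** the cover measured within about 0.5 mm of the middle line and about 0.1° of straight. It looked unmoved in the pictures after the arm swung over it.
- **Clamp:** I felt the inner limit at 8 N. The knob measured at gauge (-6, 90.6) mm against a nominal (-5, 90), level with its pivot, so it is fully closed.
- **Surroundings:** the other three covers are still in the stack and nothing else looks moved. The gripper is clear of everything.

**Disagreements:**
- **Calibration:** single picture readings disagreed by a few millimetres, mainly where I placed the end stop face and the guide middle. I corrected by comparing against the stop and the guides.
- **Downward push:** while I was drawing the cover along, the tool read about 5.6 N of vertical force, as if pressing it onto the deck. I let go and gripped again, and it went away.

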